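# Seat the sample pedestal in the contact-angle instrument

## Task

Take the blue-banded sample pedestal out of the white rack and lower it gently, plug down, into the brass receiver of the contact-angle instrument, letting the taper centre itself; do not drop it in. Then push it straight down, receiver and all, until the receiver lands firmly on its cushioned stop: go by feel, aiming for a steady 18 N and never above 25 N. Let go and leave the pedestal standing upright in its taper, with everything else left where it was.

Things in the scene. Friction and masses are not known exactly. Their poses are not given: they have to be found in the camera images.
- pedestal_blue: the pedestal to load: one turned part 72 mm tall, 0.13 to 0.25 kg. Lower 34 mm: steel plug tapering from 20 mm diameter at its lower end to 38 mm. Upper 38 mm: straight grip collar, 44 mm diameter, with a blue band and a blue disc on its flat top. Origin: centre of the lower end face, z up the pedestal (top face at +72 mm). It hangs in the rack by the collar; lift it 40 mm straight up to clear
- pedestal_orange: tapered sample pedestal like pedestal_blue but with an orange band and orange top disc; stands in another hole of the rack; leave it there. Origin: centre of the plug's lower end face
- pedestal_grey: tapered sample pedestal like pedestal_blue but with a black band and black top disc; stands in another hole of the rack; leave it there. Origin: centre of the plug's lower end face
- rack: white fixed rack, 262 mm (its x) by 86 mm (its y), top face 80 mm above the bench; three plain through holes of 40 mm in a row along its x, 85 mm apart, one pedestal in each in any order. Origin: centre of its underside. Grip pedestals with the fingers closing along the rack's y
- receiver_mouth (a point): centre of the receiver's round mouth, at rim height, z up. The tapered bore below it is 35 mm wide at the mouth and 36 mm deep and matches the plug. A fully nested pedestal has its origin 29 mm below this point and its top face 43 mm above, with a 5 mm gap under the collar. Rim starts 85 to 117 mm above the bench; this point moves down with the receiver
- instrument: contact-angle instrument, fixed: black and aluminium rail base 140 mm (its x) by 412 mm (its y), 44 mm high. Origin: centre of its underside, directly below the receiver. On its +y side a black camera, lens face 107 mm from the receiver's axis, top 146 mm above the bench; on its -y side a white light panel, 119 mm from the axis, top 147 mm above the bench
- vial: amber glass vial with a blue cap, 40 mm diameter, 85 mm tall, loose bystander; origin under its centre
- sample_box: clear grey sample box 104 mm square, 32 mm high, loose bystander; origin under its centre
- screwdriver: screwdriver lying on the bench, loose bystander
- lens_cap: black lens cap with a white ring on top, 52 mm diameter, 14 mm high, loose bystander; origin under its centre
- mouse: grey computer mouse 110 by 62 mm, 30 mm high, loose bystander; origin under its centre
- receiver: the brass cup, 51 mm across, origin on its axis 54 mm below the mouth. It slides straight down with stiff friction (moves under 5 to 8 N of push, stays where left) to a stop 5 to 35 mm below its start: how far differs each time and can only be felt. The stop is a cushion giving 1 mm per 12 N. Push with the pedestal gripped or with closed fingers on its top face
- cushion (a joint): how far (m) the rubber cushion under the receiver is squeezed, out of sight inside the housing: 0 at rest, about 0.0006 while the receiver is sliding, 0.0011 at 13 N of push against the stop, 0.0015 at 18 N, 0.0021 at 25 N
Things that resemble listed ones, but are neither listed nor needed, are in the scene too. What is shaped like the pedestal_blue but green, pink or purple is not meant.

How it is judged (in metres and radians):
On the way, in this order (a step that is already met when the one before it is completed fails the run):
1. the blue pedestal is lifted clear of the rack (z of pedestal_blue in the frame of rack above 0.083 m and contact force between the fingers and pedestal_blue above 0.5 N), for 0.1 s.
2. it is nested in the receiver's taper, centred and upright (z of pedestal_blue in the frame of receiver_mouth below -0.0255 m and horizontal distance between pedestal_blue and receiver_mouth below 0.0025 m and angle between the z axis of pedestal_blue and the z axis of receiver_mouth, either way round below 0.06 rad), for 0.1 s.
3. nested, it presses the receiver on its stop with more than 13 N (cushion squeezed 1.1 mm) (all of step 2 and value of joint cushion above 0.0011 m), for 0.2 s.
At the end, for the whole second after the job is handed in: the blue pedestal stands released and at rest in the receiver: its origin at least 25.5 mm below the mouth and within 2.5 mm of its axis, upright within 0.06 rad, and the receiver left down, at least 4 mm below where it started (all of step 2 and angle between pedestal_blue's own z axis and vertical below 0.06 rad and distance of receiver_mouth from where it was at the start of the episode above 0.004 m and linear speed of pedestal_blue below 0.01 m/s and not (contact force between the fingers and pedestal_blue above 0.05 N)); the robot touches nothing.
It fails at once if the pedestal is pushed against the stop with more than 25 N (cushion squeezed beyond 2.1 mm) (value of joint cushion above 0.0021 m).
It fails at once if the pedestal is dropped (it moves faster than 0.4 m/s with no finger on it) (linear speed of pedestal_blue above 0.4 m/s and contact force between the fingers and pedestal_blue below 0.05 N).
It fails at once if another thing on the bench is disturbed (moved more than 25 mm) (distance of any of pedestal_orange, pedestal_grey, vial, sample_box, screwdriver, lens_cap, mouse from where it was at the start of the episode above 0.025 m).
It also fails if it takes over 58 s, if anything falls off the work surface, if the arm or the gripper's body presses on something with over 40 N, if the wrist force passes 120 N, or if a joint passes its speed limit or range.

## Robot

A 6-joint arm with a two-finger parallel gripper is mounted at the origin on the work surface. World frame = base frame: x ahead of the robot, y to its left, z up, the work surface at z = 0. Lengths are in mm, angles in rad, forces in N, time in s.
With the tool pointing down it reaches from about 350 to 875 mm from the base axis. Payload 4.2 kg.
Tool frame: the origin (TCP) lies midway between the tips of the shut fingers; the grasp point (between the pads) lies 19 mm behind it; z points along the fingers, y is the line along which they close (so a half turn about z gives the same grasp; the last joint's range is limited). The gripper opens to 85 mm and grips with 20 to 120 N. Pads are 22 mm wide; open, the fingers measure 114 mm over their backs; the gripper's body (76 mm by 85 mm) begins 54 mm behind the grasp point. The pads swing forward as they close: fully open they stand 13 mm farther back than shut.
Start: joints at [1.415, 0.385, 0.008, 0, -1.194, -0.259], TCP at [251.846, 571.99, 205.312] pointing down, gripper open.
Joint ranges: [-3.14, 3.14], [-1.21, 2.06], [-1.07, 1.41], [-3.16, 2.05], [-2.99, -0.16], [-3.1, 3.1]. Speed limits (rad/s): [2.79, 2.79, 3.14, 3.14, 3.14, 3.14].

## Interface

Orientations are given as a unit quaternion [x, y, z, w].
In Python, from bench import arm gives the robot as it stands. The module is installed in compiled form; this text tells all that it offers.
- The arm moves only by the shell command python3 -m handwheel 'ROWS' [OPENING]. ROWS is JSON, a list of rows, each an object of numbers: "x", "y", "z": the shift along the world's x, y, z each as a share of 20 cm, from -1 to 1; "ax", "ay", "az": the turn, a rotation vector about the world's x, y, z each as a share of 90 degrees, from -1 to 1. In form: [{"x": .., "y": .., "z": .., "ax": .., "ay": .., "az": ..}, ...]. A call has exactly 8 rows; each row shifts and turns the commanded pose from where the row before left it; what a row does not reach is not made up. A row lasts 1/10 s, in which the tool goes at most 50 mm and 8.59 degrees, less where a joint would pass 70% of its speed; a pose out of reach is approached as far as the arm can. A call with a number of a shift or a turn outside -1 to 1 is refused whole. A call with a gripper value outside its range is refused whole. OPENING is the opening, from -1 (shut) to 1 (fully open), set as the call begins (- or left out, the last holds). The fingers move at their own pace and stop on an object; the grip force is fixed at half the most. Time passes only in rows, so rows that do not move let the fingers close, or fill a call up. It gives the time, the measured TCP pose, the force, the opening and the grip force at its end, in the units of the state.
- arm.read_state(): the state, without advancing time (a new reading comes with each control period).
- arm.get_image(name): name is "scene" or "top" or "wrist"; returns the picture (480x640x3 uint8, red, green, blue); there is no depth.
- arm.camera_params(name): a dict with "K" (3x3 intrinsics, pixels), "position" and "orientation" of the camera in the world. Camera axes: x right, y down, z forward; pixel columns grow to the right and rows downward; lengths in mm; the calibration is good to about 2 mm. A picture is of the moment at which its call begins: read the wrist's pose just before it. camera_params takes no time and is no camera call; for the wrist camera it gives the pose at the moment of the call.
- arm.job_done(): hands the job in; it is judged then, once.
The state is a dict: "clock": time; "joints": joint angles; "joint_vel": joint speeds; "joint_efforts": joint torques, N m; "position": TCP position; "ee_rot": TCP orientation; "contact_force": force on the tool from outside, world axes, zero at the start; "wrist_torque": the same for the moment, N m; "gripper_width": finger opening in mm; "grasp_force": force on a finger pad.
Only numpy, scipy, OpenCV 4.12 (cv2) and the standard library are available. Lean on these libraries where they do the work, as an engineer would, in place of code of your own. Each camera call takes 0.05 s, during which the arm holds its last target. There are 200 camera calls.

## Working session

There is one attempt and no reset: what is moved stays moved. The work goes in short steps, Python scripts to look and compute and a shell command to move; the robot and the scene stay as the last step left them, time stands still between calls to the robot, and variables do not carry over. Pictures are saved under pics/ and viewed, at most 10 in all, crops included, and the job is handed in when it is done.

```bash
mkdir -p pics
cat > h.py <<'E'
from bench import arm
import numpy as np, cv2
from scipy.spatial.transform import Rotation as R
def ray(c,px):
    p=arm.camera_params(c) if isinstance(c,str) else c
    K=np.array(p["K"]);d=np.linalg.inv(K)@[px[0],px[1],1]
    return np.array(p["position"]),R.from_quat(p["orientation"]).apply(d)
def onz(c,px,z):
    o,d=ray(c,px); return o+d*(z-o[2])/d[2]
def proj(c,P):
    p=arm.camera_params(c) if isinstance(c,str) else c
    q=R.from_quat(p["orientation"]).inv().apply(np.atleast_2d(P)-np.array(p["position"]))
    q=q@np.array(p["K"]).T; return q[:,:2]/q[:,2:]
def snap(n,f):
    im=arm.get_image(n); cv2.imwrite(f,im[:,:,::-1]); return im
E
python3 - <<'E'
from h import *
for n in("scene","top"):
    snap(n,f"pics/{n}0.png"); p=arm.camera_params(n);print(n,np.round(p["K"],1).tolist(),p["position"],p["orientation"])
s=arm.read_state();print(s)
E
```

```text
scene [[439.8, 0.0, 319.9], [0.0, 439.8, 238.5], [0.0, 0.0, 1.0]] [1379.12431165  -23.33714604 1036.21861977] [ 0.6554152   0.6685334  -0.24482304 -0.25210256]
top [[500.8, 0.0, 332.0], [0.0, 500.8, 246.2], [0.0, 0.0, 1.0]] [ 445.10457218  -29.78489614 1244.30656188] [-0.69760317  0.71496592 -0.0282644   0.03707663]
{'clock': 0.1, 'joints': array([ 1.41460387e+00,  3.85513262e-01,  6.79151017e-03, -4.51845185e-04,
       -1.19397260e+00, -2.58607717e-01]), 'joint_vel': array([ 0.00089675, -0.00153555,  0.00208903,  0.00236384, -0.00030071,
        0.00136959]), 'joint_efforts': array([-7.29216517e-04, -3.93321705e+01,  1.88928151e+01,  4.19793606e+00,
       -2.62732741e-03,  1.24106890e-06]), 'position': array([251.62946431, 571.5054529 , 204.31957568]), 'ee_rot': array([ 9.78551962e-01, -2.05997849e-01, -1.61141655e-04,  9.58518545e-04]), 'contact_force': array([-0.52698859,  0.01278511, -0.43216079]), 'wrist_torque': array([-0.01190749, -0.01108791,  0.05174095]), 'grasp_force': 0.0, 'gripper_width': 85.4463485708932}
```

View pics/top0.png

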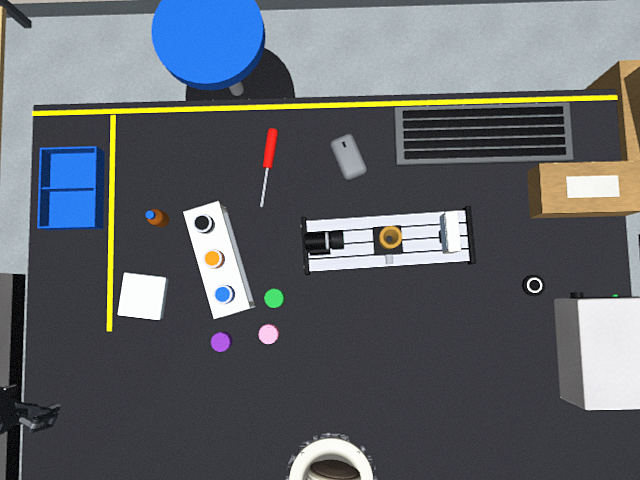

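View pics/scene0.png

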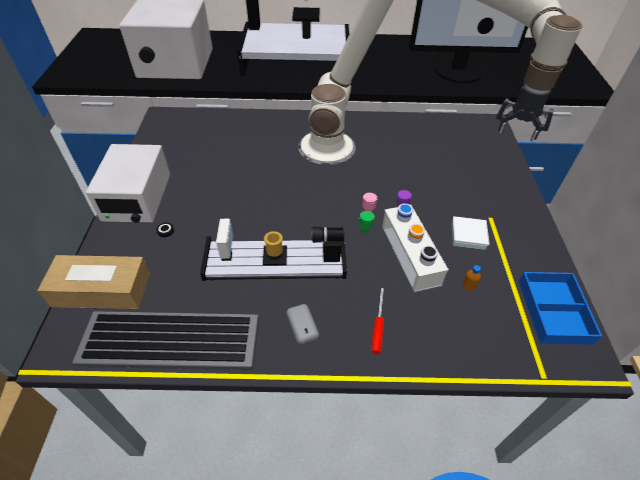

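Top view: the blue disc in the rack is at about (224,294), orange (213,258), black (204,223) and the receiver mouth about (390,237). Things that could be mistaken for the target: purple (220,342), green (274,298), pink (268,334), the vial's blue cap (153,215) and the blue tray (70,187). By the description, the target is the blue disc in the white rack at (224,294).

Run:
```python
from h import *
a=cv2.imread("pics/top0.png");b=cv2.imread("pics/scene0.png")
def crop(im,x,y,w,h,f): return cv2.resize(im[y:y+h,x:x+w],None,fx=f,fy=f,interpolation=cv2.INTER_CUBIC)
A=crop(a,170,195,100,130,4);B=crop(a,360,200,100,65,4)
C=crop(b,225,215,100,65,4)
cv2.imwrite("pics/crop1.png",np.hstack([A,np.vstack([B,C])]))
# rack corners on top face z=80
print("rack corners", [np.round(onz("top",p,80)[:2],1) for p in [(184,212),(219,202),(254,307),(214,318)]])
hsv=cv2.cvtColor(a,cv2.COLOR_BGR2HSV)
for nm,lo,hi,box in [("blue",(100,120,80),(125,255,255),(205,275,245,312)),("orange",(8,150,100),(22,255,255),(200,245,228,275)),("brass",(8,90,50),(28,255,255),(365,215,415,265))]:
    m=cv2.inRange(hsv,lo,hi);k=np.zeros_like(m);x0,y0,x1,y1=box;k[y0:y1,x0:x1]=m[y0:y1,x0:x1]
    c=max(cv2.findContours(k,0,1)[0],key=cv2.contourArea);print(nm,cv2.fitEllipse(c),cv2.boundingRect(c))
```

```text
rack corners [array([643.1, 330.6]), array([664.9, 247.7]), array([416.6, 167.2]), array([393.5, 260.1])]
blue ((222.0205078125, 293.84075927734375), (13.603564262390137, 14.05748462677002), 34.0596923828125) (215, 287, 15, 15)
orange ((211.66717529296875, 257.7250671386719), (12.996966361999512, 13.359381675720215), 47.98765182495117) (205, 251, 14, 14)
brass ((389.8853759765625, 237.04257202148438), (22.155725479125977, 23.77829360961914), 40.86759948730469) (379, 226, 23, 24)
```

View pics/crop1.png

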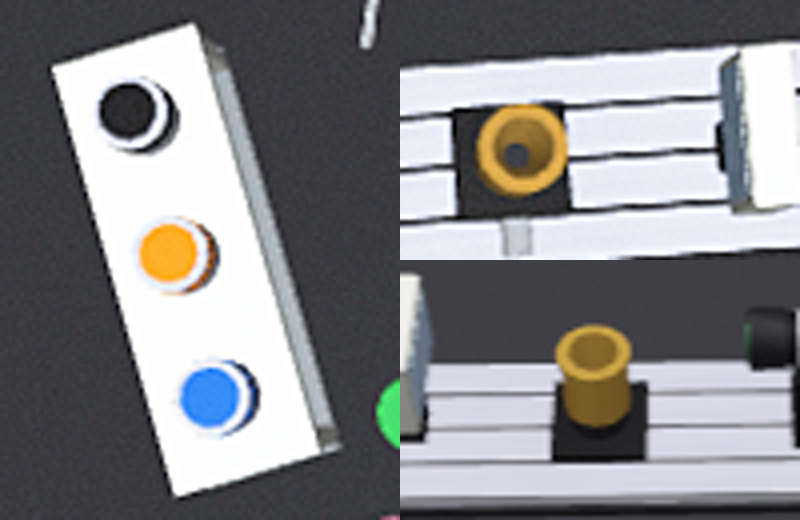

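The crop confirms the blue disc at (223,294) sits on a pedestal in the rack. The brass mouth is at about (390,237), open and empty.

Run:
```python
from h import *
b=onz("top",(222.3,294.),118);o=onz("top",(212,257.8),118);g=onz("top",(202.3,222.7),118)
print(b,o,g); d=g-b; a=np.degrees(np.arctan2(d[1],d[0]));print("rack x angle",a,"y",a+90, np.linalg.norm(d))
# receiver: triangulate rim centre top(389.9,237)&scene
o1,d1=ray("top",(389.9,237.0));o2,d2=ray("scene",(225+593/4,215+(354-260)/4))
A=np.c_[d1,-d2];t=np.linalg.lstsq(A,o2-o1,rcond=None)[0];print("mouth",o1+d1*t[0],o2+d2*t[1])
o1,d1=ray("top",(222.3,294.));o2,d2=ray("scene",(405,210.5))
A=np.c_[d1,-d2];t=np.linalg.lstsq(A,o2-o1,rcond=None)[0];print("blue",o1+d1*t[0],o2+d2*t[1])
for z in(85,100,117):print(z,onz("top",(389.9,237.0),z))
s=arm.read_state();y=R.from_quat(s["ee_rot"]).as_matrix()[:,1];print("tool y ang",np.degrees(np.arctan2(y[1],y[0])))
p=arm.camera_params("wrist");r=R.from_quat(s["ee_rot"]).inv();print(p["K"],r.apply(p["position"]-s["position"]),(r*R.from_quat(p["orientation"])).as_matrix().round(3))
```

```text
[448.21292228 231.82394543 118.        ] [530.2860492 254.8796307 118.       ] [610.94957651 276.88840968 118.        ]
rack x angle 15.478288023024035 y 105.47828802302404 168.86096224558352
mouth [ 558.27726485 -139.55520085  201.61323913] [629.01857984 118.12644801 182.16379261]
blue [448.24511199 234.53313623 106.33609998] [448.18657627 233.18264139 106.02225706]
85 [ 570.93432708 -151.83174518   85.        ]
100 [ 569.30624492 -150.25260917  100.        ]
117 [ 567.46108515 -148.46292169  117.        ]
tool y ang -113.77585267973465
[[332.77696565   0.         321.17671796]
 [  0.         332.77696565 238.86757662]
 [  0.           0.           1.        ]] [  68.61795798    0.84946639 -167.79767176] [[-0.001 -0.962 -0.273]
 [ 1.    -0.001  0.   ]
 [-0.    -0.273  0.962]]
```

```bash
python3 -m handwheel '[{"x":0.1225,"y":-0.2125,"az":0.0546},{"x":0.1225,"y":-0.2125,"az":0.0546},{"x":0.1225,"y":-0.2125,"az":0.0546},{"x":0.1225,"y":-0.2125,"az":0.0546},{"x":0.1225,"y":-0.2125,"az":0.0546},{"x":0.1225,"y":-0.2125,"az":0.0546},{"x":0.1225,"y":-0.2125,"az":0.0546},{"x":0.1225,"y":-0.2125,"az":0.0546}]' 1
cat >> h.py <<'E'
def tri(*obs):
    A=np.zeros((3,3));b=np.zeros(3)
    for c,px in obs:
        o,d=ray(c,px);d=d/np.linalg.norm(d);M=np.eye(3)-np.outer(d,d);A+=M;b+=M@o
    return np.linalg.solve(A,b)
E
python3 - <<'E'
from h import *
print("mouth",tri(("top",(389.7,236.8)),("scene",(273.2,238.5))))
s=arm.read_state();print(s["position"],s["clock"]);y=R.from_quat(s["ee_rot"]).as_matrix();print(y[:,2],np.degrees(np.arctan2(y[1,1],y[0,1])))
p=arm.camera_params("wrist");np.save("w1.npy",p,allow_pickle=True)
snap("wrist","pics/w1.png");print(proj(p,[448,232,118]))
E
```

```text
mouth [ 569.24573411 -149.86676204  105.1376221 ]
[251.62946431 571.5054529  204.31957568] 0.1
[-7.10276482e-04 -1.80953074e-03 -9.99998111e-01] -113.77585267973465
[[ 753.70712403 -340.1499951 ]]invalid input at $[0]: expected keys x, y, z, ax, ay, az
```

View pics/w1.png

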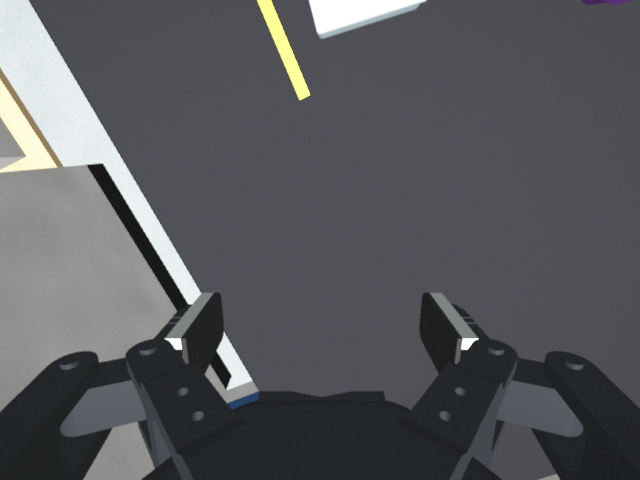

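The move was refused because every row needs all six keys, so the arm hasn't moved. This wrist picture shows only the open fingers and the table edge.

```bash
python3 -m handwheel '[{"x":0.1225,"y":-0.2125,"z":0,"ax":0,"ay":0,"az":0.0546},{"x":0.1225,"y":-0.2125,"z":0,"ax":0,"ay":0,"az":0.0546},{"x":0.1225,"y":-0.2125,"z":0,"ax":0,"ay":0,"az":0.0546},{"x":0.1225,"y":-0.2125,"z":0,"ax":0,"ay":0,"az":0.0546},{"x":0.1225,"y":-0.2125,"z":0,"ax":0,"ay":0,"az":0.0546},{"x":0.1225,"y":-0.2125,"z":0,"ax":0,"ay":0,"az":0.0546},{"x":0.1225,"y":-0.2125,"z":0,"ax":0,"ay":0,"az":0.0546},{"x":0.1225,"y":-0.2125,"z":0,"ax":0,"ay":0,"az":0.0546}]' 1
python3 - <<'E'
from h import *
arm.get_image("wrist");arm.get_image("wrist")
s=arm.read_state();print(s["position"],s["clock"]);y=R.from_quat(s["ee_rot"]).as_matrix();print(y[:,2],np.degrees(np.arctan2(y[1,1],y[0,1])))
p=arm.camera_params("wrist");np.save("w2.npy",p,allow_pickle=True)
snap("wrist","pics/w2.png");print(proj(p,[[448,232,118],[530,255,118]]))
E
```

```text
clock: 0.95
position: [448.3, 230.1, 205.4]
ee_rot: [0.991, 0.137, 0.0, -0.0]
contact_force: [1.3, 1.1, -0.7]
gripper_width: 85.7
grasp_force: 0.0
[449.20724671 227.5446537  205.11297484] 1.05
[-7.05737035e-04 -1.06518454e-03 -9.99999184e-01] -74.7628761879164
[[314.97795075 233.64509386]
 [313.40138663 119.79670515]]
```

View pics/w2.png

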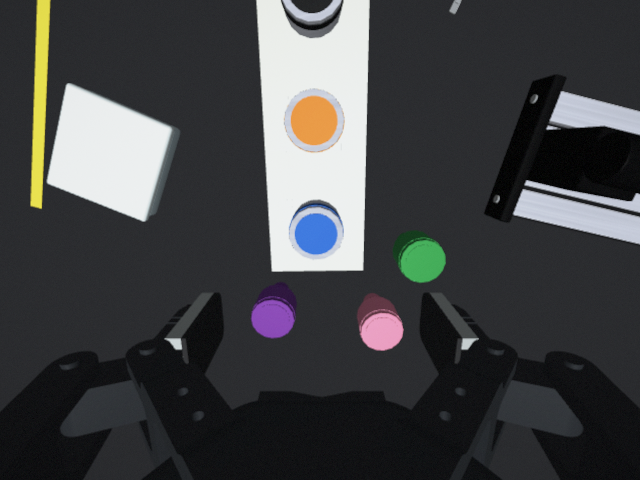

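The blue disc is at (316,234) within 1 px of where it was predicted, and the fingers are square to the rack.

Run:
```python
from h import *
p=np.load("w2.npy",allow_pickle=True).item()
a=cv2.imread("pics/w2.png");hsv=cv2.cvtColor(a,cv2.COLOR_BGR2HSV)
def el(lo,hi,box):
    m=cv2.inRange(hsv,lo,hi);k=np.zeros_like(m);x0,y0,x1,y1=box;k[y0:y1,x0:x1]=m[y0:y1,x0:x1]
    return cv2.fitEllipse(max(cv2.findContours(k,0,1)[0],key=cv2.contourArea))
b=el((100,120,60),(125,255,255),(280,195,355,270));o=el((5,120,80),(25,255,255),(280,85,350,155));print(b,o)
B=onz(p,b[0],118);O=onz(p,o[0],118);print(B,O,np.linalg.norm(B-O),np.degrees(np.arctan2(*(O-B)[1::-1])))
u=(O-B)[:2]/np.linalg.norm((O-B)[:2]);v=np.array([-u[1],u[0]])
for n,q,w in[("green",(274,298),(422,262)),("pink",(268,334),(381,331)),("purple",(220,342),(273,318))]:
    P=tri(("top",q),(p,w));print(n,P,"rack rel",(P-B)[:2]@u,(P-B)[:2]@v)
s=arm.read_state();print(s["position"],s["clock"], s["contact_force"])
```

```text
((315.4999694824219, 233.50714111328125), (39.655128479003906, 41.408443450927734), 91.62154388427734) ((313.5328063964844, 120.05946350097656), (45.34242248535156, 47.98101043701172), 175.9501495361328)
[448.21766263 231.62974699 118.        ] [529.85170335 254.86250944 118.        ] 84.87566114431564 15.886167685023628
green [435.57820872 122.1314299   70.11483686] rack rel -42.12936943799857 -101.8565337782154
pink [353.14351892 137.10351521  69.9703083 ] rack rel -117.31740139307566 -64.89166840990873
purple [337.74374485 248.31502268  69.27608313] rack rel -101.68742298578984 46.28771912028933
[448.62532059 229.4767586  205.10541341] 1.1 [-0.03169192  0.54784815  0.33046778]
```

```bash
python3 -m handwheel '[{"x":0.002,"y":-0.0015,"z":-0.075,"ax":0,"ay":0,"az":0.004},{"x":0,"y":0,"z":-0.075,"ax":0,"ay":0,"az":0},{"x":0,"y":0,"z":-0.075,"ax":0,"ay":0,"az":0},{"x":0,"y":0,"z":-0.075,"ax":0,"ay":0,"az":0},{"x":0,"y":0,"z":-0.075,"ax":0,"ay":0,"az":0},{"x":0,"y":0,"z":-0.075,"ax":0,"ay":0,"az":0},{"x":0,"y":0,"z":-0.075,"ax":0,"ay":0,"az":0},{"x":0,"y":0,"z":-0.07,"ax":0,"ay":0,"az":0}]' 1
python3 -m handwheel '[{"x":0,"y":0,"z":0,"ax":0,"ay":0,"az":0},{"x":0,"y":0,"z":0,"ax":0,"ay":0,"az":0},{"x":0,"y":0,"z":0,"ax":0,"ay":0,"az":0},{"x":0,"y":0,"z":0,"ax":0,"ay":0,"az":0},{"x":0,"y":0,"z":0,"ax":0,"ay":0,"az":0},{"x":0,"y":0,"z":0,"ax":0,"ay":0,"az":0},{"x":0,"y":0,"z":0,"ax":0,"ay":0,"az":0},{"x":0,"y":0,"z":0,"ax":0,"ay":0,"az":0}]' -1
```

```text
clock: 1.9
position: [447.6, 232.8, 85.5]
ee_rot: [0.99, 0.139, -0.0, 0.0]
contact_force: [-0.4, -0.8, -0.4]
gripper_width: 85.6
grasp_force: 0.0
clock: 2.7
position: [448.8, 232.4, 87.9]
ee_rot: [0.99, 0.139, 0.001, -0.001]
contact_force: [-2.2, 0.9, 6.0]
gripper_width: 39.7
grasp_force: 59.7
```

```bash
python3 -m handwheel '[{"x":0,"y":0,"z":0.02,"ax":0,"ay":0,"az":0},{"x":0,"y":0,"z":0.05,"ax":0,"ay":0,"az":0},{"x":0,"y":0,"z":0.08,"ax":0,"ay":0,"az":0},{"x":0,"y":0,"z":0.09,"ax":0,"ay":0,"az":0},{"x":0,"y":0,"z":0.09,"ax":0,"ay":0,"az":0},{"x":0,"y":0,"z":0.09,"ax":0,"ay":0,"az":0},{"x":0,"y":0,"z":0.09,"ax":0,"ay":0,"az":0},{"x":0,"y":0,"z":0.09,"ax":0,"ay":0,"az":0}]'
python3 - <<'E'
from h import *
w=snap("wrist","pics/w3.png");p=arm.camera_params("wrist")
a=cv2.resize(w[150:450,120:520],None,fx=1,fy=1);b=cv2.resize(arm.get_image("scene")[130:330,340:540],None,fx=1.5,fy=1.5)
cv2.imwrite("pics/held.png",np.hstack([a,b])[:,:,::-1])
f=[];q=[]
for i in range(3):
    arm.get_image("top");s=arm.read_state();f.append(s["contact_force"]);q.append(s["position"])
print(np.mean(f,0),np.mean(q,0),s["gripper_width"],s["grasp_force"],s["clock"])
E
```

```text
clock: 3.5
position: [448.1, 231.5, 207.6]
ee_rot: [0.99, 0.138, 0.0, -0.0]
contact_force: [0.0, -0.3, -2.2]
gripper_width: 39.6
grasp_force: 60.5
[-0.22904226 -0.02956561 -1.81866364] [448.02674106 231.65074441 206.41416696] 39.83438912033381 60.5208420753479 3.75
```

View pics/held.png

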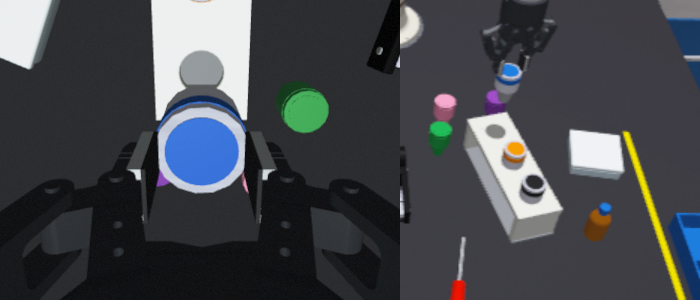

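The blue pedestal is held upright, with its disc at about (321,301) in the wrist image. Its rack hole is empty, and the orange and grey pedestals are still in place. Next I'll look at the receiver from just short of it.

```bash
python3 -m handwheel '[{"x":0.008,"y":-0.06,"z":0,"ax":0,"ay":0,"az":0},{"x":0.008,"y":-0.13,"z":0,"ax":0,"ay":0,"az":0},{"x":0.008,"y":-0.15,"z":0,"ax":0,"ay":0,"az":0},{"x":0.008,"y":-0.15,"z":0,"ax":0,"ay":0,"az":0},{"x":0.008,"y":-0.15,"z":0,"ax":0,"ay":0,"az":0},{"x":0.008,"y":-0.15,"z":0,"ax":0,"ay":0,"az":0},{"x":0.008,"y":-0.15,"z":0,"ax":0,"ay":0,"az":0},{"x":0.008,"y":-0.15,"z":0,"ax":0,"ay":0,"az":0}]'
python3 -m handwheel '[{"x":0.008,"y":-0.15,"z":0,"ax":0,"ay":0,"az":0},{"x":0.008,"y":-0.15,"z":0,"ax":0,"ay":0,"az":0},{"x":0.008,"y":-0.15,"z":0,"ax":0,"ay":0,"az":0},{"x":0.008,"y":-0.15,"z":0,"ax":0,"ay":0,"az":0},{"x":0.008,"y":-0.15,"z":0,"ax":0,"ay":0,"az":0},{"x":0.008,"y":-0.13,"z":0,"ax":0,"ay":0,"az":0},{"x":0.008,"y":-0.075,"z":0,"ax":0,"ay":0,"az":0},{"x":0,"y":0,"z":0,"ax":0,"ay":0,"az":0}]'
python3 - <<'E'
from h import *
arm.get_image("wrist");arm.get_image("wrist")
p=arm.camera_params("wrist");s=arm.read_state();np.save("w4.npy",p,allow_pickle=True);w=snap("wrist","pics/w4.png")
print(s["position"],s["clock"])
print(proj(p,[569.2,-149.9,105.1]))
hsv=cv2.cvtColor(w,cv2.COLOR_RGB2HSV);m=cv2.inRange(hsv,(100,120,60),(125,255,255));m[:240]=0
e=cv2.fitEllipse(max(cv2.findContours(m,0,1)[0],key=cv2.contourArea));print(e)
r=R.from_quat(s["ee_rot"]);print("disc in tool",r.inv().apply(onz(p,e[0],s["position"][2]+32)-s["position"]))
E
```

```text
clock: 4.55
position: [460.1, 11.6, 205.4]
ee_rot: [0.99, 0.138, -0.001, 0.0]
contact_force: [0.3, 0.1, -1.7]
gripper_width: 39.4
grasp_force: 60.6
clock: 5.35
position: [471.2, -179.3, 205.1]
ee_rot: [0.991, 0.137, -0.001, -0.0]
contact_force: [0.1, -0.2, -1.8]
gripper_width: 39.6
grasp_force: 60.7
[ 471.31588875 -177.66553038  205.42549954] 5.45
[[320.91189051  97.36105927]]
((321.0783386230469, 300.99163818359375), (66.30673217773438, 72.59876251220703), 89.63099670410156)
disc in tool [  0.74232012   0.03237614 -32.00146868]
```

View pics/w4.png

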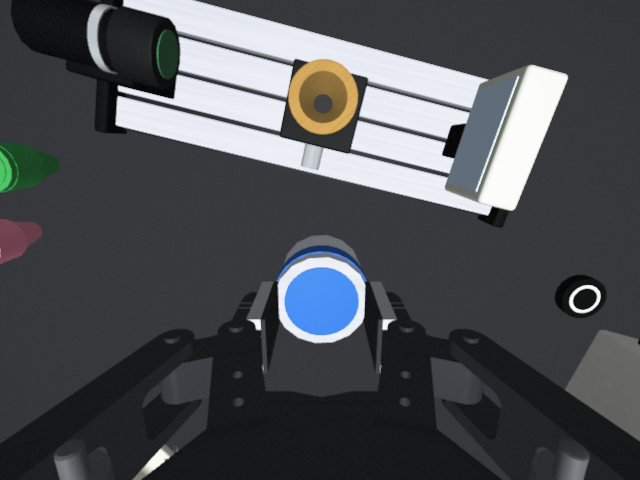

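The receiver rim is centred near (323,97), clear and empty. The held disc at (321,301) is centred in the fingers.

Run:
```python
from h import *
from scipy.optimize import least_squares
p=np.load("w4.npy",allow_pickle=True).item();w=cv2.imread("pics/w4.png");hsv=cv2.cvtColor(w,cv2.COLOR_BGR2HSV)
m=cv2.inRange(hsv,(8,90,40),(28,255,255));k=np.zeros_like(m);k[45:150,275:370]=m[45:150,275:370]
c=max(cv2.findContours(k,0,1)[0],key=cv2.contourArea);c=cv2.convexHull(c);e=cv2.fitEllipse(c);print(e)
th=np.linspace(0,2*np.pi,72,endpoint=False)
def fit(z):
    def f(v): return v[2]
    P=np.array([onz(p,q,z) for q in c[:,0,:].astype(float)])
    (x,y),r=cv2.minEnclosingCircle(P[:,:2].astype(np.float32))
    g=least_squares(lambda v:np.hypot(P[:,0]-v[0],P[:,1]-v[1])-v[2],[x,y,25.5]).x
    return g
for z in(85,95,105,117):print(z,fit(z))
print(tri(("top",(389.7,236.8)),("scene",(273.2,238.5)),(p,e[0])))
print(tri(("top",(389.7,236.8)),(p,e[0])), tri(("scene",(273.2,238.5)),(p,e[0])))
print(arm.read_state()["position"])
```

```text
((322.560302734375, 96.45625305175781), (70.79007720947266, 75.20533752441406), 178.0052947998047)
85 [ 571.84988925 -150.51625308   28.20037345]
95 [ 570.65315146 -150.81358714   27.22143512]
105 [ 569.45641368 -151.1109212    26.24249679]
117 [ 568.02032834 -151.46772207   25.06777079]
[ 569.60883971 -150.19932713  105.39278467]
[ 570.98682994 -150.51913106   93.79652038] [ 569.98203837 -150.6451206   105.9660982 ]
[ 471.55260921 -177.20797427  205.69421081]
```

```bash
python3 -m handwheel '[{"x":0.041,"y":0.012,"z":0,"ax":0,"ay":0,"az":0},{"x":0.081,"y":0.022,"z":0,"ax":0,"ay":0,"az":0},{"x":0.081,"y":0.022,"z":0,"ax":0,"ay":0,"az":0},{"x":0.081,"y":0.022,"z":0,"ax":0,"ay":0,"az":0},{"x":0.081,"y":0.022,"z":0,"ax":0,"ay":0,"az":0},{"x":0.08,"y":0.022,"z":0,"ax":0,"ay":0,"az":0},{"x":0.04,"y":0.011,"z":0,"ax":0,"ay":0,"az":0},{"x":0,"y":0,"z":0,"ax":0,"ay":0,"az":0}]'
python3 -m handwheel '[{"x":0,"y":0,"z":-0.05,"ax":0,"ay":0,"az":0},{"x":0,"y":0,"z":-0.05,"ax":0,"ay":0,"az":0},{"x":0,"y":0,"z":-0.05,"ax":0,"ay":0,"az":0},{"x":0,"y":0,"z":-0.05,"ax":0,"ay":0,"az":0},{"x":0,"y":0,"z":-0.05,"ax":0,"ay":0,"az":0},{"x":0,"y":0,"z":-0.03,"ax":0,"ay":0,"az":0},{"x":0,"y":0,"z":-0.02,"ax":0,"ay":0,"az":0},{"x":0,"y":0,"z":0,"ax":0,"ay":0,"az":0}]'
cat >> h.py <<'E'
def st(n=4):
    f=[];q=[];t=[]
    for i in range(n):
        arm.get_image("top");s=arm.read_state();f.append(s["contact_force"]);q.append(s["position"]);t.append(s["wrist_torque"])
    return np.mean(f,0).round(2),np.mean(q,0).round(2),np.mean(t,0).round(3),s["clock"]
E
python3 - <<'E'
from h import *
print(*st())
a=snap("scene","pics/s5.png");w=snap("wrist","pics/w5.png")
cv2.imwrite("pics/low.png",np.hstack([cv2.resize(a[170:280,200:360],None,fx=2.5,fy=2.5,interpolation=2),w[60:335,150:490]])[:,:,::-1])
E
```

```text
clock: 6.3
position: [570.1, -149.7, 205.8]
ee_rot: [0.99, 0.139, -0.0, -0.0]
contact_force: [-1.2, 0.3, -1.9]
gripper_width: 39.7
grasp_force: 60.7
clock: 7.1
position: [569.0, -150.7, 145.7]
ee_rot: [0.99, 0.138, -0.001, -0.0]
contact_force: [-0.3, 0.0, -1.7]
gripper_width: 39.5
grasp_force: 60.7
[-0.29 -0.38 -1.82] [ 569.55 -150.76  146.63] [-0.027 -0.024 -0.018] 7.3
```

View pics/low.png

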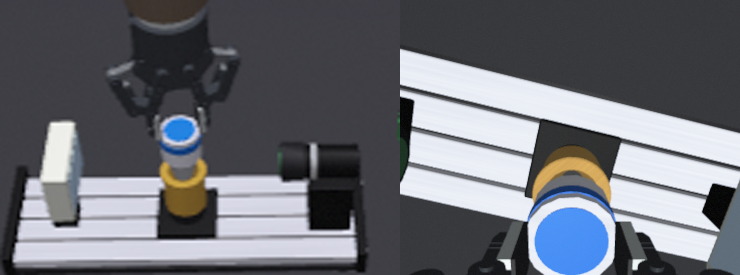

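The plug is entering the brass mouth and lines up with it sideways: rim and disc share a centre column near 571 in the crop. I'll carry on lowering gently by feel.

```bash
python3 -m handwheel '[{"x":0,"y":0,"z":-0.0075,"ax":0,"ay":0,"az":0},{"x":0,"y":0,"z":-0.0075,"ax":0,"ay":0,"az":0},{"x":0,"y":0,"z":-0.0075,"ax":0,"ay":0,"az":0},{"x":0,"y":0,"z":-0.0075,"ax":0,"ay":0,"az":0},{"x":0,"y":0,"z":-0.0075,"ax":0,"ay":0,"az":0},{"x":0,"y":0,"z":-0.0075,"ax":0,"ay":0,"az":0},{"x":0,"y":0,"z":-0.0075,"ax":0,"ay":0,"az":0},{"x":0,"y":0,"z":-0.0075,"ax":0,"ay":0,"az":0}]'|egrep 'pos|cont'
python3 -c "
from h import *
print(*st(3))"
python3 -m handwheel '[{"x":0,"y":0,"z":-0.005,"ax":0,"ay":0,"az":0},{"x":0,"y":0,"z":-0.005,"ax":0,"ay":0,"az":0},{"x":0,"y":0,"z":-0.005,"ax":0,"ay":0,"az":0},{"x":0,"y":0,"z":-0.005,"ax":0,"ay":0,"az":0},{"x":0,"y":0,"z":-0.005,"ax":0,"ay":0,"az":0},{"x":0,"y":0,"z":-0.005,"ax":0,"ay":0,"az":0},{"x":0,"y":0,"z":0,"ax":0,"ay":0,"az":0},{"x":0,"y":0,"z":0,"ax":0,"ay":0,"az":0}]'|egrep 'pos|cont'
python3 -c "
from h import *
print(*st(3))"
```

```text
position: [569.3, -150.7, 134.2]
contact_force: [0.2, -0.1, -1.7]
[-0.1   0.1  -1.48] [ 569.11 -150.69  134.02] [0.002 0.013 0.021] 8.35
position: [569.3, -150.7, 128.3]
contact_force: [0.9, 0.1, -0.6]
[ 0.19  0.32 -1.47] [ 569.26 -150.71  128.35] [-0.012 -0.011  0.037] 9.3
```

```bash
python3 -m handwheel '[{"x":0,"y":0,"z":-0.005,"ax":0,"ay":0,"az":0},{"x":0,"y":0,"z":-0.005,"ax":0,"ay":0,"az":0},{"x":0,"y":0,"z":-0.005,"ax":0,"ay":0,"az":0},{"x":0,"y":0,"z":-0.005,"ax":0,"ay":0,"az":0},{"x":0,"y":0,"z":-0.005,"ax":0,"ay":0,"az":0},{"x":0,"y":0,"z":0,"ax":0,"ay":0,"az":0},{"x":0,"y":0,"z":0,"ax":0,"ay":0,"az":0},{"x":0,"y":0,"z":0,"ax":0,"ay":0,"az":0}]'|egrep 'pos|cont'
python3 -c "
from h import *
print(*st(3))"
```

```text
position: [570.1, -150.9, 124.7]
contact_force: [-1.5, 0.8, 5.4]
[-0.2  -0.2   5.25] [ 570.1  -150.91  124.68] [0.04  0.096 0.   ] 10.25
```

```bash
cat >> h.py <<'E'
def disc():
    p=arm.camera_params("wrist");s=arm.read_state();w=arm.get_image("wrist")
    m=cv2.inRange(cv2.cvtColor(w,cv2.COLOR_RGB2HSV),(100,120,60),(125,255,255));m[:220]=0
    e=cv2.fitEllipse(max(cv2.findContours(m,0,1)[0],key=cv2.contourArea))
    k=np.array(p["K"]);print("disc px",np.round(e[0],2),np.round(e[1],2),"clock",s["clock"]);return e
E
python3 -c "
from h import *
disc()"
python3 -m handwheel '[{"x":0,"y":0,"z":0,"ax":0,"ay":0,"az":0},{"x":0,"y":0,"z":0,"ax":0,"ay":0,"az":0},{"x":0,"y":0,"z":0,"ax":0,"ay":0,"az":0},{"x":0,"y":0,"z":0,"ax":0,"ay":0,"az":0},{"x":0,"y":0,"z":0,"ax":0,"ay":0,"az":0},{"x":0,"y":0,"z":0,"ax":0,"ay":0,"az":0},{"x":0,"y":0,"z":0,"ax":0,"ay":0,"az":0},{"x":0,"y":0,"z":0,"ax":0,"ay":0,"az":0}]' 0.25
python3 -c "
from h import *
print(*st(3));e=disc();s=arm.read_state();p=arm.camera_params('wrist')
r=R.from_quat(s['ee_rot'])
for t in (28,32,36): print(t,r.inv().apply(onz(p,e[0],s['position'][2]+t)-s['position']),2*np.mean(e[1]))"
```

```text
disc px [321.08 301.07] [66.39 72.65] clock 10.25
clock: 11.1
position: [569.2, -150.7, 123.3]
ee_rot: [0.99, 0.138, -0.0, -0.0]
contact_force: [0.7, 0.5, -0.0]
gripper_width: 53.2
grasp_force: 0.0
[ 0.3  -0.08  0.3 ] [ 569.24 -150.71  123.31] [0.014 0.001 0.011] 11.25
disc px [321.71 301.73] [67.19 73.63] clock 11.25
28 [ -1.6238905    0.33552623 -27.99995496] 140.8180160522461
32 [  0.37729702   0.32577675 -32.00001323] 140.8180160522461
36 [  2.37848454   0.31602728 -36.0000715 ] 140.8180160522461
```

The pedestal stayed put when released (the disc shift is sub-millimetre), so it is seated and self-centred in the taper. I'll regrip and push in 2.5 mm steps, with a force check after each. Arm compliance makes each mm of command worth only about 3.5 N at the stop.

```bash
cat > chk.py <<'E'
import sys
from h import *
f,q,t,c=st(2);print("F",f,"pos",q,"T",t,c);sys.exit(0 if f[2]<9 and abs(f[:2]).max()<8 else 1)
E
python3 -m handwheel '[{"x":0,"y":0,"z":0,"ax":0,"ay":0,"az":0},{"x":0,"y":0,"z":0,"ax":0,"ay":0,"az":0},{"x":0,"y":0,"z":0,"ax":0,"ay":0,"az":0},{"x":0,"y":0,"z":0,"ax":0,"ay":0,"az":0},{"x":0,"y":0,"z":0,"ax":0,"ay":0,"az":0},{"x":0,"y":0,"z":0,"ax":0,"ay":0,"az":0},{"x":0,"y":0,"z":0,"ax":0,"ay":0,"az":0},{"x":0,"y":0,"z":0,"ax":0,"ay":0,"az":0}]' -1 | egrep 'grip|grasp'
python3 chk.py && python3 -m handwheel '[{"x":0,"y":0,"z":-0.0025,"ax":0,"ay":0,"az":0},{"x":0,"y":0,"z":-0.0025,"ax":0,"ay":0,"az":0},{"x":0,"y":0,"z":-0.0025,"ax":0,"ay":0,"az":0},{"x":0,"y":0,"z":-0.0025,"ax":0,"ay":0,"az":0},{"x":0,"y":0,"z":-0.0025,"ax":0,"ay":0,"az":0},{"x":0,"y":0,"z":0,"ax":0,"ay":0,"az":0},{"x":0,"y":0,"z":0,"ax":0,"ay":0,"az":0},{"x":0,"y":0,"z":0,"ax":0,"ay":0,"az":0}]' | grep cont
python3 chk.py && python3 -m handwheel '[{"x":0,"y":0,"z":-0.0025,"ax":0,"ay":0,"az":0},{"x":0,"y":0,"z":-0.0025,"ax":0,"ay":0,"az":0},{"x":0,"y":0,"z":-0.0025,"ax":0,"ay":0,"az":0},{"x":0,"y":0,"z":-0.0025,"ax":0,"ay":0,"az":0},{"x":0,"y":0,"z":-0.0025,"ax":0,"ay":0,"az":0},{"x":0,"y":0,"z":0,"ax":0,"ay":0,"az":0},{"x":0,"y":0,"z":0,"ax":0,"ay":0,"az":0},{"x":0,"y":0,"z":0,"ax":0,"ay":0,"az":0}]' | grep cont
python3 chk.py
```

```text
gripper_width: 39.9
grasp_force: 60.3
F [ 0.03 -0.43  4.67] pos [ 569.47 -150.79  123.62] T [-0.091  0.157 -0.013] 12.2
contact_force: [-1.5, -0.2, 6.4]
F [-0.69 -0.22  5.73] pos [ 569.54 -150.78  121.31] T [ 0.021  0.228 -0.018] 13.1
contact_force: [-0.7, 0.9, 5.1]
F [-0.95  0.02  5.94] pos [ 569.55 -150.81  118.8 ] T [ 0.002  0.263 -0.026] 14.0
```

The receiver slides at about 6 N. I'll continue in 1.5 mm steps with a stop on any force rise.

```bash
set -o pipefail
python3 -m handwheel '[{"x":0,"y":0,"z":-0.0015,"ax":0,"ay":0,"az":0},{"x":0,"y":0,"z":-0.0015,"ax":0,"ay":0,"az":0},{"x":0,"y":0,"z":-0.0015,"ax":0,"ay":0,"az":0},{"x":0,"y":0,"z":-0.0015,"ax":0,"ay":0,"az":0},{"x":0,"y":0,"z":-0.0015,"ax":0,"ay":0,"az":0},{"x":0,"y":0,"z":0,"ax":0,"ay":0,"az":0},{"x":0,"y":0,"z":0,"ax":0,"ay":0,"az":0},{"x":0,"y":0,"z":0,"ax":0,"ay":0,"az":0}]' | grep cont
python3 chk.py && python3 -m handwheel '[{"x":0,"y":0,"z":-0.0015,"ax":0,"ay":0,"az":0},{"x":0,"y":0,"z":-0.0015,"ax":0,"ay":0,"az":0},{"x":0,"y":0,"z":-0.0015,"ax":0,"ay":0,"az":0},{"x":0,"y":0,"z":-0.0015,"ax":0,"ay":0,"az":0},{"x":0,"y":0,"z":-0.0015,"ax":0,"ay":0,"az":0},{"x":0,"y":0,"z":0,"ax":0,"ay":0,"az":0},{"x":0,"y":0,"z":0,"ax":0,"ay":0,"az":0},{"x":0,"y":0,"z":0,"ax":0,"ay":0,"az":0}]' | grep cont &&
python3 chk.py && python3 -m handwheel '[{"x":0,"y":0,"z":-0.0015,"ax":0,"ay":0,"az":0},{"x":0,"y":0,"z":-0.0015,"ax":0,"ay":0,"az":0},{"x":0,"y":0,"z":-0.0015,"ax":0,"ay":0,"az":0},{"x":0,"y":0,"z":-0.0015,"ax":0,"ay":0,"az":0},{"x":0,"y":0,"z":-0.0015,"ax":0,"ay":0,"az":0},{"x":0,"y":0,"z":0,"ax":0,"ay":0,"az":0},{"x":0,"y":0,"z":0,"ax":0,"ay":0,"az":0},{"x":0,"y":0,"z":0,"ax":0,"ay":0,"az":0}]' | grep cont &&
python3 chk.py && python3 -m handwheel '[{"x":0,"y":0,"z":-0.0015,"ax":0,"ay":0,"az":0},{"x":0,"y":0,"z":-0.0015,"ax":0,"ay":0,"az":0},{"x":0,"y":0,"z":-0.0015,"ax":0,"ay":0,"az":0},{"x":0,"y":0,"z":-0.0015,"ax":0,"ay":0,"az":0},{"x":0,"y":0,"z":-0.0015,"ax":0,"ay":0,"az":0},{"x":0,"y":0,"z":0,"ax":0,"ay":0,"az":0},{"x":0,"y":0,"z":0,"ax":0,"ay":0,"az":0},{"x":0,"y":0,"z":0,"ax":0,"ay":0,"az":0}]' | grep cont &&
python3 chk.py && python3 -m handwheel '[{"x":0,"y":0,"z":-0.0015,"ax":0,"ay":0,"az":0},{"x":0,"y":0,"z":-0.0015,"ax":0,"ay":0,"az":0},{"x":0,"y":0,"z":-0.0015,"ax":0,"ay":0,"az":0},{"x":0,"y":0,"z":-0.0015,"ax":0,"ay":0,"az":0},{"x":0,"y":0,"z":-0.0015,"ax":0,"ay":0,"az":0},{"x":0,"y":0,"z":0,"ax":0,"ay":0,"az":0},{"x":0,"y":0,"z":0,"ax":0,"ay":0,"az":0},{"x":0,"y":0,"z":0,"ax":0,"ay":0,"az":0}]' | grep cont && python3 chk.py
```

```text
contact_force: [-1.0, 0.6, 5.8]
F [-1.44 -0.57  5.46] pos [ 569.55 -150.79  117.34] T [-0.001  0.211  0.008] 14.9
contact_force: [-0.8, -0.3, 7.0]
F [-0.48 -0.41  5.89] pos [ 569.56 -150.79  115.83] T [-0.026  0.242 -0.015] 15.8
contact_force: [-0.7, 0.5, 5.9]
F [-0.78 -0.74  5.28] pos [ 569.55 -150.79  114.33] T [ 0.014  0.225 -0.026] 16.7
contact_force: [0.2, -0.0, 5.9]
F [-0.59 -0.26  6.16] pos [ 569.55 -150.8   112.81] T [ 0.003  0.233 -0.031] 17.6
contact_force: [-0.4, 0.1, 6.8]
F [-0.17  0.36  6.18] pos [ 569.56 -150.8   111.33] T [ 0.016  0.237 -0.014] 18.5
```

```bash
set -o pipefail
python3 -m handwheel '[{"x":0,"y":0,"z":-0.0015,"ax":0,"ay":0,"az":0},{"x":0,"y":0,"z":-0.0015,"ax":0,"ay":0,"az":0},{"x":0,"y":0,"z":-0.0015,"ax":0,"ay":0,"az":0},{"x":0,"y":0,"z":-0.0015,"ax":0,"ay":0,"az":0},{"x":0,"y":0,"z":-0.0015,"ax":0,"ay":0,"az":0},{"x":0,"y":0,"z":0,"ax":0,"ay":0,"az":0},{"x":0,"y":0,"z":0,"ax":0,"ay":0,"az":0},{"x":0,"y":0,"z":0,"ax":0,"ay":0,"az":0}]' | grep cont
python3 chk.py && python3 -m handwheel '[{"x":0,"y":0,"z":-0.0015,"ax":0,"ay":0,"az":0},{"x":0,"y":0,"z":-0.0015,"ax":0,"ay":0,"az":0},{"x":0,"y":0,"z":-0.0015,"ax":0,"ay":0,"az":0},{"x":0,"y":0,"z":-0.0015,"ax":0,"ay":0,"az":0},{"x":0,"y":0,"z":-0.0015,"ax":0,"ay":0,"az":0},{"x":0,"y":0,"z":0,"ax":0,"ay":0,"az":0},{"x":0,"y":0,"z":0,"ax":0,"ay":0,"az":0},{"x":0,"y":0,"z":0,"ax":0,"ay":0,"az":0}]' | grep cont &&
python3 chk.py && python3 -m handwheel '[{"x":0,"y":0,"z":-0.0015,"ax":0,"ay":0,"az":0},{"x":0,"y":0,"z":-0.0015,"ax":0,"ay":0,"az":0},{"x":0,"y":0,"z":-0.0015,"ax":0,"ay":0,"az":0},{"x":0,"y":0,"z":-0.0015,"ax":0,"ay":0,"az":0},{"x":0,"y":0,"z":-0.0015,"ax":0,"ay":0,"az":0},{"x":0,"y":0,"z":0,"ax":0,"ay":0,"az":0},{"x":0,"y":0,"z":0,"ax":0,"ay":0,"az":0},{"x":0,"y":0,"z":0,"ax":0,"ay":0,"az":0}]' | grep cont &&
python3 chk.py && python3 -m handwheel '[{"x":0,"y":0,"z":-0.0015,"ax":0,"ay":0,"az":0},{"x":0,"y":0,"z":-0.0015,"ax":0,"ay":0,"az":0},{"x":0,"y":0,"z":-0.0015,"ax":0,"ay":0,"az":0},{"x":0,"y":0,"z":-0.0015,"ax":0,"ay":0,"az":0},{"x":0,"y":0,"z":-0.0015,"ax":0,"ay":0,"az":0},{"x":0,"y":0,"z":0,"ax":0,"ay":0,"az":0},{"x":0,"y":0,"z":0,"ax":0,"ay":0,"az":0},{"x":0,"y":0,"z":0,"ax":0,"ay":0,"az":0}]' | grep cont &&
python3 chk.py && python3 -m handwheel '[{"x":0,"y":0,"z":-0.0015,"ax":0,"ay":0,"az":0},{"x":0,"y":0,"z":-0.0015,"ax":0,"ay":0,"az":0},{"x":0,"y":0,"z":-0.0015,"ax":0,"ay":0,"az":0},{"x":0,"y":0,"z":-0.0015,"ax":0,"ay":0,"az":0},{"x":0,"y":0,"z":-0.0015,"ax":0,"ay":0,"az":0},{"x":0,"y":0,"z":0,"ax":0,"ay":0,"az":0},{"x":0,"y":0,"z":0,"ax":0,"ay":0,"az":0},{"x":0,"y":0,"z":0,"ax":0,"ay":0,"az":0}]' | grep cont && python3 chk.py
```

```text
contact_force: [-0.3, -0.4, 5.6]
F [-0.7   0.32  6.46] pos [ 569.54 -150.8   109.81] T [-0.025  0.271 -0.014] 19.4
contact_force: [-1.3, -0.5, 5.4]
F [-1.05  0.23  5.54] pos [ 569.55 -150.81  108.32] T [-0.033  0.277 -0.003] 20.3
contact_force: [-0.5, -0.3, 6.5]
F [-1.19 -0.54  5.79] pos [ 569.56 -150.81  106.82] T [-0.046  0.268  0.028] 21.2
contact_force: [-0.8, -0.1, 5.7]
F [-1.03 -0.55  5.56] pos [ 569.55 -150.8   105.31] T [-0.035  0.237 -0.016] 22.1
contact_force: [-0.8, 0.3, 5.2]
F [-0.08 -0.03  5.98] pos [ 569.53 -150.79  103.81] T [-0.022  0.257  0.01 ] 23.0
```

```bash
set -o pipefail
python3 -m handwheel '[{"x":0,"y":0,"z":-0.0015,"ax":0,"ay":0,"az":0},{"x":0,"y":0,"z":-0.0015,"ax":0,"ay":0,"az":0},{"x":0,"y":0,"z":-0.0015,"ax":0,"ay":0,"az":0},{"x":0,"y":0,"z":-0.0015,"ax":0,"ay":0,"az":0},{"x":0,"y":0,"z":-0.0015,"ax":0,"ay":0,"az":0},{"x":0,"y":0,"z":0,"ax":0,"ay":0,"az":0},{"x":0,"y":0,"z":0,"ax":0,"ay":0,"az":0},{"x":0,"y":0,"z":0,"ax":0,"ay":0,"az":0}]' | grep cont
python3 chk.py && python3 -m handwheel '[{"x":0,"y":0,"z":-0.0015,"ax":0,"ay":0,"az":0},{"x":0,"y":0,"z":-0.0015,"ax":0,"ay":0,"az":0},{"x":0,"y":0,"z":-0.0015,"ax":0,"ay":0,"az":0},{"x":0,"y":0,"z":-0.0015,"ax":0,"ay":0,"az":0},{"x":0,"y":0,"z":-0.0015,"ax":0,"ay":0,"az":0},{"x":0,"y":0,"z":0,"ax":0,"ay":0,"az":0},{"x":0,"y":0,"z":0,"ax":0,"ay":0,"az":0},{"x":0,"y":0,"z":0,"ax":0,"ay":0,"az":0}]' | grep cont &&
python3 chk.py && python3 -m handwheel '[{"x":0,"y":0,"z":-0.0015,"ax":0,"ay":0,"az":0},{"x":0,"y":0,"z":-0.0015,"ax":0,"ay":0,"az":0},{"x":0,"y":0,"z":-0.0015,"ax":0,"ay":0,"az":0},{"x":0,"y":0,"z":-0.0015,"ax":0,"ay":0,"az":0},{"x":0,"y":0,"z":-0.0015,"ax":0,"ay":0,"az":0},{"x":0,"y":0,"z":0,"ax":0,"ay":0,"az":0},{"x":0,"y":0,"z":0,"ax":0,"ay":0,"az":0},{"x":0,"y":0,"z":0,"ax":0,"ay":0,"az":0}]' | grep cont &&
python3 chk.py && python3 -m handwheel '[{"x":0,"y":0,"z":-0.0015,"ax":0,"ay":0,"az":0},{"x":0,"y":0,"z":-0.0015,"ax":0,"ay":0,"az":0},{"x":0,"y":0,"z":-0.0015,"ax":0,"ay":0,"az":0},{"x":0,"y":0,"z":-0.0015,"ax":0,"ay":0,"az":0},{"x":0,"y":0,"z":-0.0015,"ax":0,"ay":0,"az":0},{"x":0,"y":0,"z":0,"ax":0,"ay":0,"az":0},{"x":0,"y":0,"z":0,"ax":0,"ay":0,"az":0},{"x":0,"y":0,"z":0,"ax":0,"ay":0,"az":0}]' | grep cont &&
python3 chk.py && python3 -m handwheel '[{"x":0,"y":0,"z":-0.0015,"ax":0,"ay":0,"az":0},{"x":0,"y":0,"z":-0.0015,"ax":0,"ay":0,"az":0},{"x":0,"y":0,"z":-0.0015,"ax":0,"ay":0,"az":0},{"x":0,"y":0,"z":-0.0015,"ax":0,"ay":0,"az":0},{"x":0,"y":0,"z":-0.0015,"ax":0,"ay":0,"az":0},{"x":0,"y":0,"z":0,"ax":0,"ay":0,"az":0},{"x":0,"y":0,"z":0,"ax":0,"ay":0,"az":0},{"x":0,"y":0,"z":0,"ax":0,"ay":0,"az":0}]' | grep cont && python3 chk.py
```

```text
contact_force: [-0.8, -0.3, 4.9]
F [-1.19  0.    6.28] pos [ 569.54 -150.81  102.31] T [-0.038  0.282 -0.037] 23.9
contact_force: [-0.2, 0.2, 6.4]
F [-0.41 -0.68  5.69] pos [ 569.55 -150.82  100.82] T [-0.009  0.242  0.01 ] 24.8
contact_force: [-0.5, -0.4, 5.9]
F [-0.74 -0.18  6.56] pos [ 569.56 -150.81   99.3 ] T [-0.04   0.23   0.019] 25.7
contact_force: [-0.9, -0.1, 5.6]
F [-0.9  -1.07  5.17] pos [ 569.55 -150.81   97.82] T [-0.007  0.248 -0.003] 26.6
contact_force: [-1.2, -0.4, 6.8]
F [-0.65 -0.01  6.37] pos [ 569.53 -150.82   96.3 ] T [-0.055  0.226 -0.027] 27.5
```

```bash
set -o pipefail
python3 -m handwheel '[{"x":0,"y":0,"z":-0.0015,"ax":0,"ay":0,"az":0},{"x":0,"y":0,"z":-0.0015,"ax":0,"ay":0,"az":0},{"x":0,"y":0,"z":-0.0015,"ax":0,"ay":0,"az":0},{"x":0,"y":0,"z":-0.0015,"ax":0,"ay":0,"az":0},{"x":0,"y":0,"z":-0.0015,"ax":0,"ay":0,"az":0},{"x":0,"y":0,"z":0,"ax":0,"ay":0,"az":0},{"x":0,"y":0,"z":0,"ax":0,"ay":0,"az":0},{"x":0,"y":0,"z":0,"ax":0,"ay":0,"az":0}]' | grep cont
python3 chk.py && python3 -m handwheel '[{"x":0,"y":0,"z":-0.0015,"ax":0,"ay":0,"az":0},{"x":0,"y":0,"z":-0.0015,"ax":0,"ay":0,"az":0},{"x":0,"y":0,"z":-0.0015,"ax":0,"ay":0,"az":0},{"x":0,"y":0,"z":-0.0015,"ax":0,"ay":0,"az":0},{"x":0,"y":0,"z":-0.0015,"ax":0,"ay":0,"az":0},{"x":0,"y":0,"z":0,"ax":0,"ay":0,"az":0},{"x":0,"y":0,"z":0,"ax":0,"ay":0,"az":0},{"x":0,"y":0,"z":0,"ax":0,"ay":0,"az":0}]' | grep cont &&
python3 chk.py && python3 -m handwheel '[{"x":0,"y":0,"z":-0.0015,"ax":0,"ay":0,"az":0},{"x":0,"y":0,"z":-0.0015,"ax":0,"ay":0,"az":0},{"x":0,"y":0,"z":-0.0015,"ax":0,"ay":0,"az":0},{"x":0,"y":0,"z":-0.0015,"ax":0,"ay":0,"az":0},{"x":0,"y":0,"z":-0.0015,"ax":0,"ay":0,"az":0},{"x":0,"y":0,"z":0,"ax":0,"ay":0,"az":0},{"x":0,"y":0,"z":0,"ax":0,"ay":0,"az":0},{"x":0,"y":0,"z":0,"ax":0,"ay":0,"az":0}]' | grep cont &&
python3 chk.py && python3 -m handwheel '[{"x":0,"y":0,"z":-0.0015,"ax":0,"ay":0,"az":0},{"x":0,"y":0,"z":-0.0015,"ax":0,"ay":0,"az":0},{"x":0,"y":0,"z":-0.0015,"ax":0,"ay":0,"az":0},{"x":0,"y":0,"z":-0.0015,"ax":0,"ay":0,"az":0},{"x":0,"y":0,"z":-0.0015,"ax":0,"ay":0,"az":0},{"x":0,"y":0,"z":0,"ax":0,"ay":0,"az":0},{"x":0,"y":0,"z":0,"ax":0,"ay":0,"az":0},{"x":0,"y":0,"z":0,"ax":0,"ay":0,"az":0}]' | grep cont &&
python3 chk.py && python3 -m handwheel '[{"x":0,"y":0,"z":-0.0015,"ax":0,"ay":0,"az":0},{"x":0,"y":0,"z":-0.0015,"ax":0,"ay":0,"az":0},{"x":0,"y":0,"z":-0.0015,"ax":0,"ay":0,"az":0},{"x":0,"y":0,"z":-0.0015,"ax":0,"ay":0,"az":0},{"x":0,"y":0,"z":-0.0015,"ax":0,"ay":0,"az":0},{"x":0,"y":0,"z":0,"ax":0,"ay":0,"az":0},{"x":0,"y":0,"z":0,"ax":0,"ay":0,"az":0},{"x":0,"y":0,"z":0,"ax":0,"ay":0,"az":0}]' | grep cont && python3 chk.py
```

```text
contact_force: [-0.5, -0.0, 5.4]
F [-0.96  0.    5.92] pos [ 569.55 -150.83   94.8 ] T [-0.021  0.219 -0.006] 28.4
contact_force: [-1.0, -1.2, 6.1]
F [-0.94  0.28  5.64] pos [ 569.53 -150.83   93.29] T [-0.039  0.239  0.016] 29.3
contact_force: [-1.2, 0.3, 7.2]
F [-0.77  0.29  7.26] pos [ 569.63 -150.8    92.14] T [ 0.033  0.425 -0.016] 30.2
contact_force: [-1.4, 0.6, 12.0]
F [-2.36  1.01 11.47] pos [ 569.94 -150.81   91.71] T [0.364 0.724 0.008] 31.1
```

The stop is reached at about 13 N, and force rises about 3 N per mm commanded. I'll add 1.5 mm and hold.

```bash
python3 -m handwheel '[{"x":0,"y":0,"z":-0.0015,"ax":0,"ay":0,"az":0},{"x":0,"y":0,"z":-0.0015,"ax":0,"ay":0,"az":0},{"x":0,"y":0,"z":-0.0015,"ax":0,"ay":0,"az":0},{"x":0,"y":0,"z":-0.0015,"ax":0,"ay":0,"az":0},{"x":0,"y":0,"z":-0.0015,"ax":0,"ay":0,"az":0},{"x":0,"y":0,"z":0,"ax":0,"ay":0,"az":0},{"x":0,"y":0,"z":0,"ax":0,"ay":0,"az":0},{"x":0,"y":0,"z":0,"ax":0,"ay":0,"az":0}]' | grep cont; python3 -c "
from h import *
print(*st(4)); e=disc()"
```

```text
contact_force: [-4.0, 1.6, 16.1]
[-3.73  1.62 16.39] [ 570.25 -150.83   91.27] [ 0.674  1.113 -0.02 ] 32.1
disc px [321.02 301.25] [67.41 73.17] clock 32.1
```

```bash
python3 - <<'E'
from h import *
a=arm.get_image("scene");b=cv2.imread("pics/scene0.png")[:,:,::-1]
cv2.imwrite("pics/press.png",np.hstack([cv2.resize(i[190:290,200:350],None,fx=2.6,fy=3.6,interpolation=2) for i in(b,a)])[:,:,::-1])
E
python3 -m handwheel '[{"x":0,"y":0,"z":0.0015,"ax":0,"ay":0,"az":0},{"x":0,"y":0,"z":0.0015,"ax":0,"ay":0,"az":0},{"x":0,"y":0,"z":0.0015,"ax":0,"ay":0,"az":0},{"x":0,"y":0,"z":0.0015,"ax":0,"ay":0,"az":0},{"x":0,"y":0,"z":0.001,"ax":0,"ay":0,"az":0},{"x":0,"y":0,"z":0,"ax":0,"ay":0,"az":0},{"x":0,"y":0,"z":0,"ax":0,"ay":0,"az":0},{"x":0,"y":0,"z":0,"ax":0,"ay":0,"az":0}]'
```

```text
clock: 33.0
position: [570.0, -150.9, 91.7]
ee_rot: [0.99, 0.139, 0.001, 0.001]
contact_force: [-2.2, 1.1, 11.9]
gripper_width: 40.1
grasp_force: 61.2
```

View pics/press.png

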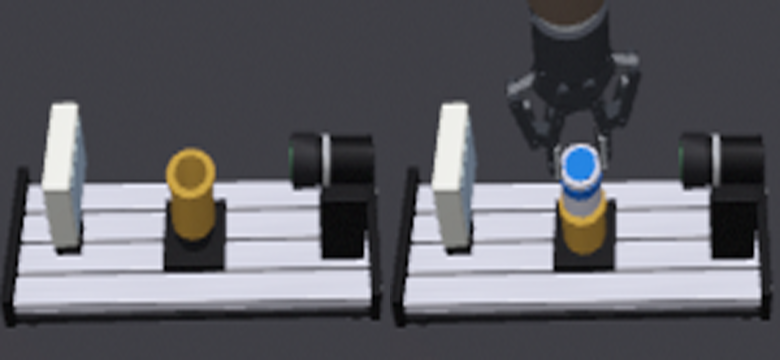

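The receiver is well down (its rim dropped from about row 170 to row 205 in the crop) with the pedestal nested upright in it. Next I'll unload, open and retreat straight up.

```bash
python3 -m handwheel '[{"x":0,"y":0,"z":0.003,"ax":0,"ay":0,"az":0},{"x":0,"y":0,"z":0.003,"ax":0,"ay":0,"az":0},{"x":0,"y":0,"z":0.003,"ax":0,"ay":0,"az":0},{"x":0,"y":0,"z":0.003,"ax":0,"ay":0,"az":0},{"x":0,"y":0,"z":0,"ax":0,"ay":0,"az":0},{"x":0,"y":0,"z":0,"ax":0,"ay":0,"az":0},{"x":0,"y":0,"z":0,"ax":0,"ay":0,"az":0},{"x":0,"y":0,"z":0,"ax":0,"ay":0,"az":0}]' | egrep 'pos|cont'
python3 -m handwheel '[{"x":0,"y":0,"z":0,"ax":0,"ay":0,"az":0},{"x":0,"y":0,"z":0,"ax":0,"ay":0,"az":0},{"x":0,"y":0,"z":0,"ax":0,"ay":0,"az":0},{"x":0,"y":0,"z":0,"ax":0,"ay":0,"az":0},{"x":0,"y":0,"z":0,"ax":0,"ay":0,"az":0},{"x":0,"y":0,"z":0,"ax":0,"ay":0,"az":0},{"x":0,"y":0,"z":0,"ax":0,"ay":0,"az":0},{"x":0,"y":0,"z":0,"ax":0,"ay":0,"az":0}]' 0.5
python3 -m handwheel '[{"x":0,"y":0,"z":0.02,"ax":0,"ay":0,"az":0},{"x":0,"y":0,"z":0.04,"ax":0,"ay":0,"az":0},{"x":0,"y":0,"z":0.08,"ax":0,"ay":0,"az":0},{"x":0,"y":0,"z":0.1,"ax":0,"ay":0,"az":0},{"x":0,"y":0,"z":0.1,"ax":0,"ay":0,"az":0},{"x":0,"y":0,"z":0.1,"ax":0,"ay":0,"az":0},{"x":0,"y":0,"z":0.1,"ax":0,"ay":0,"az":0},{"x":0,"y":0,"z":0.06,"ax":0,"ay":0,"az":0}]' | egrep 'pos|cont'
python3 - <<'E'
from h import *
a=snap("scene","pics/end.png");w=snap("wrist","pics/wend.png");print(*st(2))
cv2.imwrite("pics/endc.png",np.hstack([cv2.resize(a[180:300,200:480],None,fx=1.6,fy=2.2,interpolation=2),cv2.resize(w[150:414,150:490],None,fx=1,fy=1)])[:,:,::-1])
E
```

```text
position: [569.5, -150.8, 92.3]
contact_force: [-0.9, 0.1, 5.6]
clock: 34.6
position: [569.2, -150.7, 92.1]
ee_rot: [0.99, 0.138, 0.0, -0.0]
contact_force: [0.2, 0.3, -0.0]
gripper_width: 63.6
grasp_force: 0.0
position: [570.0, -150.9, 214.8]
contact_force: [-0.1, -0.2, 0.3]
[-0.67 -0.14 -0.12] [ 569.15 -150.57  212.27] [0.023 0.03  0.017] 35.6
```

View pics/endc.png

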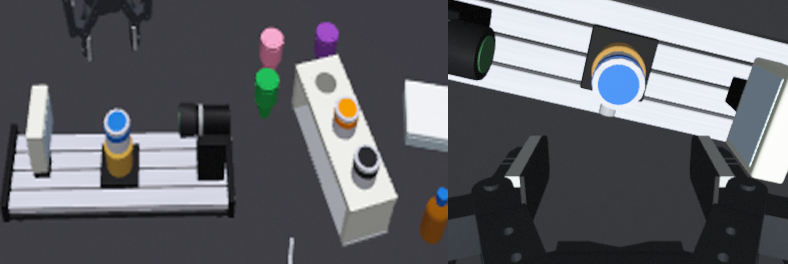

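The pedestal stands upright in the lowered receiver, the gripper is clear, and everything else in view is where it was. Handing in.

```bash
python3 -c "
from bench import arm
print(arm.job_done())"
```

```text
the job is handed in; nothing more can be done
None
```

The blue pedestal stands released and upright in the receiver, which was pressed onto its stop at about 18 N (estimated from the wrist force plus the pedestal's weight); the job was handed in at about 36 s with no verdict shown.

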